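# Rock the tight stopper out of a leaning jar

### The arm

A 6-joint arm with a two-finger parallel gripper is mounted at the origin on the work surface. World frame = base frame: x ahead of the robot, y to its left, z up, the work surface at z = 0. Lengths are in m, angles in rad, forces in N, time in s.
With the tool pointing down it reaches from about 0.4 to 0.925 m from the base axis. Payload 3.4 kg.
Tool frame: the origin (TCP) lies on the centre line of the jaws, within the pads' length; the fingertips stand 22 mm ahead of it and the grasp point (between the pads) lies 3 mm ahead of it; z points along the fingers, y is the line along which they close (so a half turn about z gives the same grasp; the last joint's range is limited). The gripper opens to 85 mm and grips with 20 to 120 N. Pads are 22 mm wide; open, the fingers measure 114 mm over their backs; the gripper's body (76 mm by 85 mm) begins 54 mm behind the grasp point. The pads swing forward as they close: fully open they stand 13 mm farther back than shut.
Start: joints at [-1.379, 0.307, 1.506, -0, 1.328, -0.073], TCP at [0.151, -0.555, 0.253] pointing down, gripper open.
Joint ranges: [-3.12, 3.12], [-1.05, 2.28], [0.14, 2.33], [-1.42, 4.57], [0.1, 2.73], [-2.68, 2.68]. Speed limits (rad/s): [2.57, 2.57, 3.14, 3.14, 3.14, 3.14].

### API

Orientations are given as a unit quaternion [w, x, y, z].
In Python, from plant import r, vision gives the robot as it stands. The module is installed in compiled form; this text tells all that it offers.
- The arm moves only by the shell command python3 -m creep 'ROWS' [FORCE]. ROWS is JSON, a list of rows, each a list of 3 entries, a list of its own where there are three numbers: the turn, a rotation vector about the world's x, y, z normalised to -1 to 1, where 1 is 120 degrees, then the shift along the world's x, y, z normalised to -1 to 1, where 1 is 250 mm, then the opening, from -1 (shut) to 1 (fully open), so that 0 is half open. In form: [[[rx, ry, rz], [tx, ty, tz], hand], ...]. A call has 1 to 12 rows; each row is the pose to reach, as a shift and turn from the pose commanded when the call began; what a row does not reach only later rows make up. A row lasts 1/10 s, in which the tool goes at most 50 mm and 8.59 degrees, less where a joint would pass 70% of its speed; a pose out of reach is approached as far as the arm can. A call with a number of a shift or a turn outside -1 to 1 is refused whole. A call with a gripper value outside its range is refused whole. The fingers move at their own pace and stop on an object; FORCE is the grip in N (left out, the last holds). Time passes only in rows, so rows that repeat a pose let the fingers close. It gives the time, the measured TCP pose, the force, the opening and the grip force at its end, in the units of the state.
- r.sense(): the state, without advancing time (a new reading comes with each control period).
- vision.read_camera(name): name is "scene" or "top"; returns the picture (480x640x3 uint8, red, green, blue); there is no depth.
- vision.camera_params(name): a dict with "fov_y" (degrees; the focal length in pixels is half the picture's height over the tangent of half this angle, whatever the lens; pixels are square), "cx", "cy" (the principal point, pixels), "rvec" (rotation vector, rad) and "tvec" (3), from world to camera coordinates, as OpenCV has them. Camera axes: x right, y down, z forward; pixel columns grow to the right and rows downward; lengths in m; the calibration is good to about 2 mm. A picture is of the moment at which its call begins. camera_params takes no time and is no camera call.
- r.job_done(): hands the job in; it is judged then, once.
The state is a dict: "clock": time; "qpos": joint angles; "joint_velocities": joint speeds; "joint_torque": joint torques, N m; "tool_pos": TCP position; "orientation": TCP orientation; "wrist_force": force on the tool from outside, world axes, zero at the start; "wrist_torque": the same for the moment, N m; "gripper_width": finger opening in m; "grip_force": force on a finger pad.
Only numpy, scipy, OpenCV 4.12 (cv2) and the standard library are available. Lean on these libraries where they do the work, as an engineer would, in place of code of your own. Each camera call takes 0.05 s, during which the arm holds its last target. There are 200 camera calls.

### The job

Open the leaning square jar that has the wooden-barred rubber stopper: the stopper is so tight that it must be rocked side to side while it is drawn straight out, or the jar will come up off its seat in the cradle, which must not happen. Then stand the stopper upright, wooden bar uppermost, on the floor of the empty square wooden tray and let go, without knocking over the bottles or the cup.

Things in the scene. Friction and masses are not known exactly. Their poses are not given: they have to be found in the camera images.
- stopper: the stopper, 74 mm long, 90 g. Origin: centre of the underside of the plug; z along its axis from plug to grip. Plug: black rubber, 40 x 40 mm, z = 0 to 36 mm. Grip: pale wooden bar, z = 36 to 74 mm, 60 mm long in the stopper's x, 22 mm thick in its y (pinch it across y). At the start the plug sits 30 mm deep in the jar's mouth, so the stopper leans as the jar does.
- stopper_grip (a point): middle of the stopper's wooden bar, on its axis, 57 mm above the stopper's origin; axes as the stopper's.
- lips (a point): point on the jar's axis, 6 mm inside the rim, between two springy rubber lips that press on the plug's +y and -y faces with about 16 N each; axes as jar_mouth. Drawn straight, the plug holds at 24 to 40 N and takes the jar along. Rocked about this point's x axis (grip to +y, then -y, 8 to 12 degrees each way) the plug's faces slide on the lips and it draws out a few mm a stroke with little pull.
- jar_mouth (a point): centre of the rim plane of the target jar's mouth; z points out along the jar's axis, which leans 30 degrees from vertical to the cradle's -x (roughly towards the robot); x, y as the seated stopper's. Clear square glass jar, 84 x 84 mm, 130 mm from bottom to rim, metal discs inside; neck outside 59 (x) by 76 mm (y). In x the plug has 1.5 mm play each side.
- jar (a joint): how far the target jar has been lifted along its axis off its seat in the cradle, m; 0 when seated. It weighs about 1 kg, lifts when pulled along its axis with more than about 9 N, and slides back down when let go.
- cradle: the target jar's fixed wooden cradle, footprint 170 (x) x 115 (y) mm; origin at the centre of its underside on the table, z up; the jar's axis lies in its x-z plane, leaning to -x. jar_mouth is 30 mm to -x of the origin and 168 mm above the table.
- cradle2: an identical cradle with a jar that has a round aluminium lid with a small round knob: not the one to open. Fixed; same axes; about 190 mm high.
- tray: empty square wooden tray, fixed to the table, 140 x 140 x 26 mm, wall 6 mm, floor top 6 mm above its origin (centre of its underside, on the table), z up.
- flux: white plastic bottle 60 mm diameter, 125 mm tall, standing; origin at the centre of its underside.
- flux2: white plastic bottle 56 mm diameter, 110 mm tall, standing; origin at the centre of its underside.
- brush_pot: empty aluminium cup 76 mm diameter, 100 mm tall, standing; origin at the centre of its underside.
Things that resemble listed ones, but are neither listed nor needed, are in the scene too. What is shaped like the stopper but orange or yellow is not meant.

How it is judged:
By the outcome, as a careful person would: the job done as asked, in the order asked, and still so for the second after the job is handed in, with the robot touching nothing.
It also fails if it takes over 54 s, if anything falls off the work surface, if the arm or the gripper's body presses on something with over 40 N, if the wrist force passes 120 N, or if a joint passes its speed limit or range.

## Working session

There is one attempt and no reset: what is moved stays moved. The work goes in short steps, Python scripts to look and compute and a shell command to move; the robot and the scene stay as the last step left them, time stands still between calls to the robot, and variables do not carry over. Pictures are saved under pics/ and viewed, at most 10 in all, crops included, and the job is handed in when it is done.

```bash
mkdir -p pics; python3 - <<'E'
from plant import r, vision
import cv2,numpy as np
for n in("scene","top"):
    im=vision.read_camera(n); cv2.imwrite(f"pics/{n}0.png",im[:,:,::-1]); print(n,vision.camera_params(n))
s=r.sense(); print(s)
E
```

```text
scene {'fov_y': 56.084405505711196, 'cx': 318.73936700626615, 'cy': 245.17312866838924, 'rvec': array([ 1.14222371,  2.53765007, -0.78051337]), 'tvec': array([ 0.36701734, -0.29517964,  1.44409839])}
top {'fov_y': 45.99474622545924, 'cx': 317.5520042845088, 'cy': 247.0151662225273, 'rvec': array([ 2.12983441, -2.17448499,  0.15666903]), 'tvec': array([0.01193088, 0.5743179 , 1.50417745])}
{'clock': 0.1, 'qpos': array([-1.37849527e+00,  3.07516052e-01,  1.50755152e+00,  3.14603698e-05,
        1.32840005e+00, -7.35189237e-02]), 'joint_velocities': array([-3.13721602e-05, -5.08527920e-04, -2.71688317e-03, -1.76862787e-04,
        1.90097805e-03, -7.43448581e-04]), 'joint_torque': array([ 9.71848494e-04, -4.58525527e+01, -2.52607602e+01, -1.12040309e-04,
        5.59289474e-03,  5.14547253e-06]), 'tool_pos': array([ 0.1509162 , -0.55423185,  0.25245958]), 'orientation': array([-9.36736909e-04,  9.91180528e-01,  1.32515211e-01, -4.04055688e-05]), 'wrist_force': array([ 0.50518493,  0.12978435, -0.22212848]), 'wrist_torque': array([-0.02994989,  0.03702514, -0.00437914]), 'grip_force': 0.0, 'gripper_width': 0.08523547918974388}
```

View pics/scene0.png

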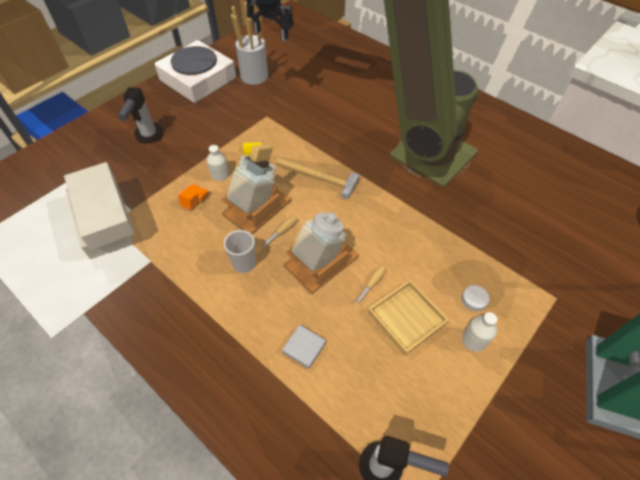

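View pics/top0.png

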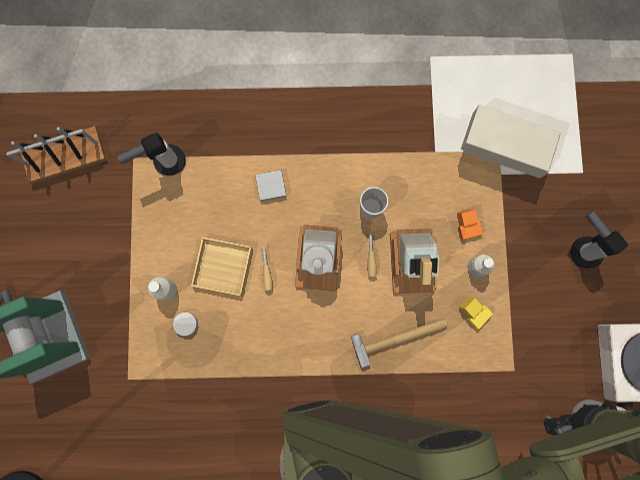

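The top view shows three stopper-shaped things: pale wood on a black plug at (425,268), orange at (470,225) and yellow at (477,313). The first fits, since it is pale wood and black rubber seated in a leaning glass jar. The jar at (318,260) has the round knobbed lid. The empty tray is at (222,267), the bottles at (160,288) and (482,265), and the cup at (374,201). Next I'll confirm the target in an enlarged crop.

```bash
python3 - <<'E'
import cv2,numpy as np
a=cv2.imread("pics/top0.png")[220:305,380:480]; b=cv2.imread("pics/scene0.png")[130:232,200:320]
f=lambda i:cv2.resize(i,(400,340),interpolation=cv2.INTER_CUBIC)
cv2.imwrite("pics/crop.png",np.hstack([f(a),f(b)]))
E
cat > h.py <<'E'
import cv2,numpy as np
from scipy.spatial.transform import Rotation as R
from plant import r,vision
def cam(n):
    p=vision.camera_params(n); f=240/np.tan(np.radians(p['fov_y']/2))
    return np.array([[f,0,p['cx']],[0,f,p['cy']],[0,0,1.]]),np.array(p['rvec']),np.array(p['tvec'])
def ray(n,uv):
    K,rv,t=cam(n); M=R.from_rotvec(rv).as_matrix()
    d=M.T@np.linalg.solve(K,[uv[0],uv[1],1]); return -M.T@t,d
def plane(n,uv,z):
    o,d=ray(n,uv); return o+d*(z-o[2])/d[2]
def proj(n,P):
    K,rv,t=cam(n); return cv2.projectPoints(np.atleast_2d(np.float64(P)),rv,t,K,None)[0][:,0]
def tri(uv1,uv2):
    A=[];b=[]
    for n,u in(("top",uv1),("scene",uv2)):
        o,d=ray(n,u); d/=np.linalg.norm(d); N=np.eye(3)-np.outer(d,d); A.append(N);b.append(N@o)
    return np.linalg.lstsq(np.vstack(A),np.hstack(b),rcond=None)[0]
E
python3 - <<'E'
from h import *
np.set_printoptions(precision=4,suppress=True)
im=cv2.imread("pics/top0.png"); hsv=cv2.cvtColor(im,cv2.COLOR_BGR2HSV)
# cradle brown mask, bar pale wood
for u in [(426,270),(410,260),(222,267)]: print(u,hsv[u[1],u[0]],im[u[1],u[0]])
for nm,u,z in [("cup",(374,201),.1),("flux",(160,288),.12),("flux2",(483,264),.1),("lid jar",(318,265),.19),("tray",(222,267),.02),("cradle",(414,262),.05)]: print(nm,plane("top",u,z))
E
```

```text
(426, 270) [ 18 111 210] [119 173 210]
(410, 260) [60  6 84] [82 84 82]
(222, 267) [ 19 109 223] [128 187 223]
cup [ 0.6863 -0.152   0.1   ]
flux [0.4656 0.4059 0.12  ]
flux2 [ 0.5124 -0.4313  0.1   ]
lid jar [0.5089 0.001  0.19  ]
tray [0.5271 0.2638 0.02  ]
cradle [ 0.5268 -0.2599  0.05  ]
```

View pics/crop.png

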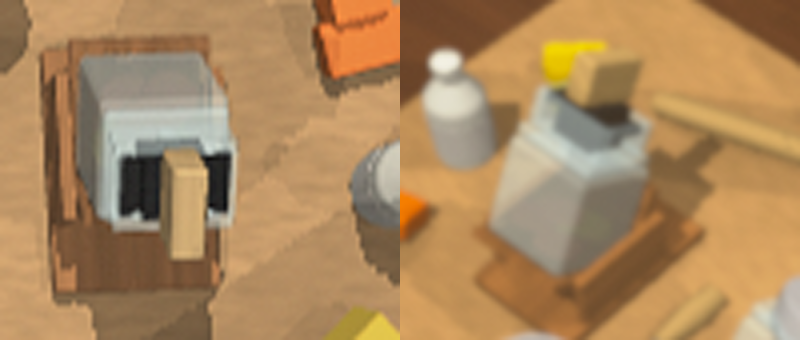

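The crop confirms the target: a pale bar on a black plug in the clear leaning jar. In the top view the bar spans about (420–432, 257–285), and the cradle's corners are near (390,232), (432,229), (435,293) and (393,295). I'll work out the pose and check it by overlaying it on both views.

```bash
cat >> h.py <<'E'
def pose(cx,cy,yaw):
    C=R.from_euler('z',yaw,degrees=True); J=C*R.from_euler('y',-30,degrees=True)
    mouth=np.array([cx,cy,0])+C.apply([-.03,0,.168]); return C,J,mouth
def box(x,y,z0,z1): return np.array([[sx*x/2,sy*y/2,z] for z in(z0,z1) for sx,sy in((-1,-1),(1,-1),(1,1),(-1,1))])
def draw(img,n,P,off,s,col):
    p=((proj(n,P)-off+.5)*s-.5)
    for a,b in [(0,1),(1,2),(2,3),(3,0),(4,5),(5,6),(6,7),(7,4),(0,4),(1,5),(2,6),(3,7)]:
        cv2.line(img,tuple(int(v) for v in p[a]),tuple(int(v) for v in p[b]),col,1)
E
cat > ov.py <<'E'
from h import *
import sys
np.set_printoptions(precision=4,suppress=True)
cx,cy,yaw=map(float,sys.argv[1:4]); tx,ty,tyaw=map(float,sys.argv[4:7])
C,J,m=pose(cx,cy,yaw); out=[]
T=R.from_euler('z',tyaw,degrees=True)
for n,c,tc in(("top",(385,225),(185,230)),("scene",(205,135),(360,275))):
    im=cv2.imread(f"pics/{n}0.png")
    for k,(o,w) in enumerate(((c,(66,80) if n=="top" else (100,100)),(tc,(80,76) if n=="top" else (100,85)))):
        h=300; s=h/max(w); g=cv2.resize(im[o[1]:o[1]+w[1],o[0]:o[0]+w[0]],None,fx=s,fy=s,interpolation=cv2.INTER_CUBIC)
        o=np.array(o)
        if k==0:
            draw(g,n,m+J.apply(box(.06,.022,.006,.044)),o,s,(0,0,255))
            draw(g,n,m+J.apply(box(.059,.076,-.02,0)),o,s,(255,0,0))
            draw(g,n,[cx,cy,0]+C.apply(box(.17,.115,0,.012)),o,s,(0,160,0))
        else: draw(g,n,[tx,ty,0]+T.apply(box(.14,.14,0,.026)),o,s,(0,0,255))
        q=np.zeros((300,400,3),np.uint8); q[:min(300,g.shape[0]),:g.shape[1]]=g[:300]; out.append(q)
cv2.imwrite(f"pics/ov{sys.argv[7]}.png",np.vstack([np.hstack(out[:2]),np.hstack(out[2:])]))
E
python3 - <<'E'
from h import *
np.set_printoptions(precision=4,suppress=True)
q=[plane("top",u,.01)[:2] for u in((390.5,232.5),(432.5,229.5),(435.5,293),(393,295))]
print(np.array(q),np.mean(q,0))
d=q[0]-q[3]+q[1]-q[2]; y=np.degrees(np.arctan2(d[1],d[0])); print("yaw",y)
t=[plane("top",u,.026)[:2] for u in((202,238),(252,241),(245,297),(193,293))]
print(np.array(t),np.mean(t,0)); d=t[0]-t[3]+t[1]-t[2]; print(np.degrees(np.arctan2(d[1],d[0])))
print("bar center",plane("top",(426,271),.2), tri((426,271),(254,151)))
C,J,m=pose(*np.mean(q,0),y); print(m+J.apply([0,0,.027]))
E
```

```text
[[ 0.6154 -0.205 ]
 [ 0.6216 -0.323 ]
 [ 0.4441 -0.3225]
 [ 0.441  -0.2051]] [ 0.5305 -0.2639]
yaw -0.06241076118474817
[[0.608  0.3181]
 [0.5968 0.1803]
 [0.4432 0.2001]
 [0.457  0.3415]] [0.5262 0.26  ]
-8.06425935634521
bar center [ 0.4878 -0.2613  0.2   ] [ 0.4943 -0.2703  0.1869]
[ 0.487  -0.2638  0.1914]
```

```bash
python3 ov.py .5305 -.2639 -0.1 .526 .260 -8 1
```

```text
(no output)
```

View pics/ov1.png

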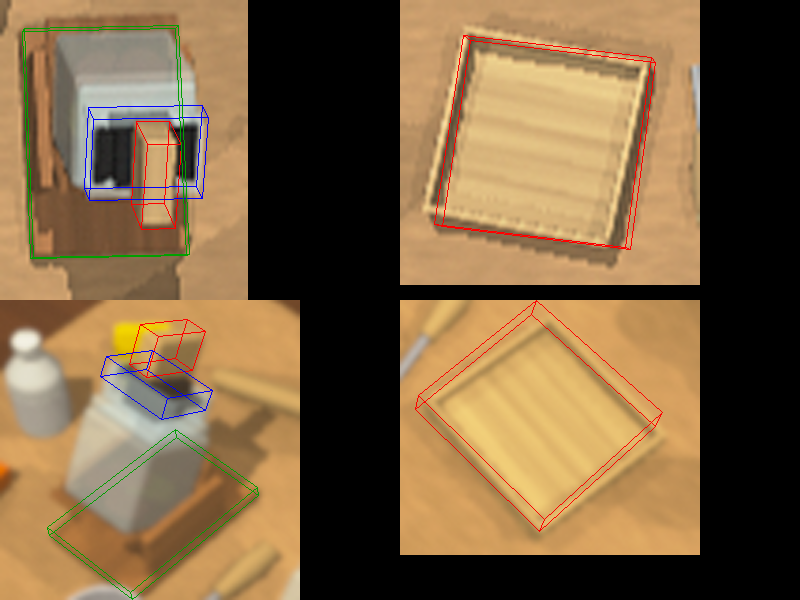

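The overlay agrees with the bar in the top view to about 1 px, and with the scene view to about 2 px. The tray needs a shift of a few mm. I'll refine both with masks and compute the approach in move units.

```bash
python3 - <<'E'
from h import *
np.set_printoptions(precision=4,suppress=True)
im=cv2.imread("pics/top0.png"); hsv=cv2.cvtColor(im,cv2.COLOR_BGR2HSV)
m=cv2.inRange(hsv,(12,60,140),(25,160,255)); k=np.zeros_like(m); k[250:290,414:436]=m[250:290,414:436]
n,l,s,c=cv2.connectedComponentsWithStats(k); i=1+np.argmax(s[1:,4]); print("bar top",s[i],c[i])
rect=cv2.minAreaRect(cv2.findContours((l==i).astype(np.uint8),0,2)[0][0]); print(rect)
def model(cx,cy,yaw):
    C,J,mm=pose(cx,cy,yaw); p=proj("top",mm+J.apply(box(.06,.022,.006,.044)))
    b=np.zeros((480,640),np.uint8); cv2.fillConvexPoly(b,cv2.convexHull(np.round(p*16).astype(np.int32)),1,shift=4)
    ct=cv2.findContours(b,0,2)[0][0]; print("model",cv2.boundingRect(ct),[np.mean(v) for v in np.nonzero(b)[::-1]],cv2.minAreaRect(ct))
model(.5305,-.2639,0); model(.5305,-.2639,-4)
t=plane("top",(426,271),.2); print("tri",tri((426,271),(262,153)))
# tray: rim brightness lines rows/cols
g=im.copy(); z=cv2.inRange(hsv,(14,50,200),(30,125,255)); k=np.zeros_like(z); k[230:305,186:258]=z[230:305,186:258]
n,l,s,c=cv2.connectedComponentsWithStats(k); i=1+np.argmax(s[1:,4]); print("tray",s[i],cv2.minAreaRect(cv2.findContours((l==i).astype(np.uint8),0,2)[0][0]))
P=plane("top",cv2.minAreaRect(cv2.findContours((l==i).astype(np.uint8),0,2)[0][0])[0],.015);print(P)
E
```

```text
bar top [421 257  11  28 239] [426.4519 270.1925]
((426.4526062011719, 270.45672607421875), (27.38081932067871, 9.853462219238281), 87.39744567871094)
model (420, 257, 14, 30) [np.float64(426.38666666666666), np.float64(271.49333333333334)] ((426.5, 271.5), (29.0, 13.0), 90.0)
model (418, 257, 15, 30) [np.float64(425.10215053763443), np.float64(271.4704301075269)] ((425.1231384277344, 271.5154113769531), (13.02364730834961, 30.01640510559082), 7.125016689300537)
tri [ 0.4879 -0.2628  0.1825]
tray [ 186  230   65   66 2389] ((213.33132934570312, 262.5568542480469), (66.03233337402344, 55.34749221801758), 12.33908748626709)
[0.5405 0.2886 0.015 ]
```

```bash
cat > go.py <<'E'
from h import *
import sys
np.set_printoptions(precision=4,suppress=True)
G=np.array([.489,-.263,.191]); YAW=1.
J=R.from_euler('z',YAW,degrees=True)*R.from_euler('y',-30,degrees=True)
Rt=R.from_matrix(J.as_matrix()@np.diag([1,-1,-1])); AX=J.apply([0,0,1])
def rel(p,Rg=Rt):
    s=r.sense(); q=s['orientation']; Rc=R.from_quat([q[1],q[2],q[3],q[0]])
    print("t",round(s['clock'],2),"turn",(Rg*Rc.inv()).as_rotvec()/np.radians(120),"shift",(p-s['tool_pos'])/.25,"F",s['wrist_force'],"w",s['gripper_width'])
E
python3 - <<'E'
from go import *
rel(G+AX*.083); print(AX)
for u,v in(((222.9,266.8),(408.8,317)),): print(plane("top",u,.02),plane("scene",v,.013),tri(u,v))
E
```

```text
t 0.1 turn [ 0.0345 -0.2482 -0.1161] shift [1.1864 1.162  0.0417] F [ 0.5052  0.1298 -0.2221] w 0.08523547918974388
[-0.4999 -0.0087  0.866 ]
[0.5276 0.2613 0.02  ] [0.5326 0.2742 0.013 ] [ 0.5279  0.2685 -0.0003]
```

```bash
python3 -m creep '[[[0.034,-0.248,-0.116],[0.95,0.93,0.1],0.3],[[0.034,-0.248,-0.116],[0.95,0.93,0.1],0.3],[[0.034,-0.248,-0.116],[0.95,0.93,0.1],0.3],[[0.034,-0.248,-0.116],[0.95,0.93,0.1],0.3],[[0.034,-0.248,-0.116],[0.95,0.93,0.1],0.3],[[0.034,-0.248,-0.116],[0.95,0.93,0.1],0.3],[[0.034,-0.248,-0.116],[0.95,0.93,0.1],0.3],[[0.034,-0.248,-0.116],[0.95,0.93,0.1],0.3],[[0.034,-0.248,-0.116],[0.95,0.93,0.1],0.3]]' 60; python3 -c "
from go import *
rel(G+AX*.083)"
```

```text
clock: 1.0
tool_pos: [0.3887, -0.3215, 0.2782]
orientation: [-0.001, 0.966, 0.01, 0.258]
wrist_force: [0.3, -0.2, 0.9]
gripper_width: 0.0557
grip_force: 0.0
t 1.0 turn [ 0.0016 -0.0005 -0.0007] shift [ 0.2352  0.2312 -0.0612] F [ 0.3218 -0.2285  0.9377] w 0.05572689925249547
```

```bash
python3 -m creep '[[[0,0,0],[0.235,0.231,-0.06],0.3],[[0,0,0],[0.235,0.231,-0.06],0.3],[[0,0,0],[0.235,0.231,-0.06],0.3],[[0,0,0],[0.235,0.231,-0.06],0.3]]'; python3 - <<'E'
from go import *
a=vision.read_camera("top");b=vision.read_camera("scene")
cv2.imwrite("pics/topA.png",a[:,:,::-1]);cv2.imwrite("pics/sceneA.png",b[:,:,::-1])
f=lambda i:cv2.resize(i,(400,400),interpolation=cv2.INTER_CUBIC)
cv2.imwrite("pics/A.png",np.hstack([f(a[220:320,380:480]),f(b[90:210,210:330])])[:,:,::-1])
rel(G+AX*.003)
E
```

```text
clock: 1.4
tool_pos: [0.447, -0.2653, 0.2628]
orientation: [-0.001, 0.966, 0.009, 0.258]
wrist_force: [-0.3, -0.9, -0.2]
gripper_width: 0.0555
grip_force: 0.0
t 1.5 turn [ 0.0016 -0.0004  0.0013] shift [ 0.1628  0.0128 -0.2789] F [ 0.847  -0.0506 -0.2501] w 0.05548761553285564
```

View pics/A.png

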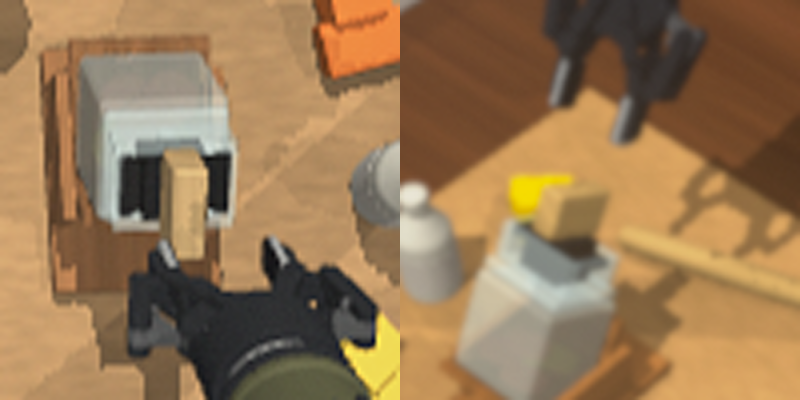

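```bash
python3 - <<'E'
from go import *
s=r.sense(); p=s['tool_pos']; 
y=Rt.apply([0,1,0]); z=Rt.apply([0,0,1]); print(y,z)
for d in(.009,.016): 
  for n,o,k in(("top",(380,220),4),("scene",(210,90),400/120)):
    print(n,[( (proj(n,p+z*d+y*w)[0]-o+.5)*k) for w in(-.031,0,.031)])
print("bar",(proj("top",G)-(380,220)+.5)*4,(proj("scene",G)-(210,90)+.5)*400/120)
print((ray("top",(426,270))[0]))
E
```

```text
[ 0.0175 -0.9998  0.    ] [ 0.4999  0.0087 -0.866 ]
top [array([162.7761, 261.0986]), array([215.932 , 259.0648]), array([269.0624, 257.032 ])]
scene [array([223.7959, 131.0046]), array([194.0138, 112.8012]), array([164.8116,  94.9522])]
top [array([160.4798, 255.8684]), array([213.3753, 253.8459]), array([266.2457, 251.8243])]
scene [array([221.148, 139.659]), array([191.4826, 121.4262]), array([162.3931, 103.5474])]
bar [[185.858  205.3661]] [[169.6575 203.7836]]
[0.3606 0.012  1.5692]
```

Tool tips appear at (163,250) and (272,243) in the top crop, within about 1 px of prediction. Both views suggest the bar lies about 2 mm further towards +y, so I'll correct for that and descend along the axis.

```bash
sed -i 's/-.263,.191/-.261,.191/' go.py; python3 -m creep '[[[0,0,0],[0.05,0.006,-0.09],0.3],[[0,0,0],[0.1,0.013,-0.18],0.3],[[0,0,0],[0.13,0.017,-0.23],0.3],[[0,0,0],[0.163,0.021,-0.279],0.3],[[0,0,0],[0.163,0.021,-0.279],0.3],[[0,0,0],[0.163,0.021,-0.279],0.3]]'; python3 - <<'E'
from go import *
rel(G+AX*.003)
E
```

```text
clock: 2.1
tool_pos: [0.4876, -0.2605, 0.1936]
orientation: [-0.001, 0.966, 0.008, 0.258]
wrist_force: [0.0, -0.2, 0.1]
gripper_width: 0.0557
grip_force: 0.0
t 2.1 turn [ 0.0012 -0.0004  0.0012] shift [-0.0004 -0.0019 -0.    ] F [ 0.0434 -0.2006  0.0777] w 0.05566293096822602
```

Now close with low force and check the offset.

```bash
python3 -m creep '[[[0,0,0],[0,0,0],-0.2],[[0,0,0],[0,0,0],-0.4],[[0,0,0],[0,0,0],-0.6],[[0,0,0],[0,0,0],-0.8],[[0,0,0],[0,0,0],-1],[[0,0,0],[0,0,0],-1],[[0,0,0],[0,0,0],-1]]' 70; python3 - <<'E'
from go import *
s=r.sense(); print(s['wrist_force'],s['wrist_torque'],J.inv().apply(s['wrist_force'])); rel(G)
E
```

```text
clock: 2.8
tool_pos: [0.4879, -0.2599, 0.1945]
orientation: [0.0, 0.966, 0.008, 0.259]
wrist_force: [-5.3, -0.3, 6.1]
gripper_width: 0.0208
grip_force: 69.1
[-5.2654 -0.2768  6.0535] [-0.0861  0.5241 -0.2047] [-1.5367 -0.1849  7.8772]
t 2.8 turn [0.0021 0.0002 0.0006] shift [ 0.0042 -0.0046 -0.014 ] F [-5.2654 -0.2768  6.0535] w 0.020829608716066834
```

```bash
cat > tab.py <<'E'
from go import *
def pos(th,d,L=.036):
    t=np.radians(th); return J.apply([0,-(L+d)*np.sin(t),(L+d)*np.cos(t)])
def table(ths,ds,th0,d0):
    x=J.apply([1,0,0])
    for th,d in zip(ths,ds): print(th,d,"[%s,%s]"%(np.round(x*(th-th0)/120,3).tolist(),np.round((pos(th,d/1e3)-pos(th0,d0/1e3))/.25,4).tolist()))
E
python3 - <<'E'
from tab import *
table([5,10,5,0,-5,-10,-5,0,5,10],[0,0.3,.8,1.3,1.8,2.3,2.8,3.3,3.8,4.3],0,0)
E
```

```text
5 0 [[0.036, 0.001, 0.021],[0.0005, -0.0125, -0.0005]]
10 0.3 [[0.072, 0.001, 0.042],[0.0009, -0.0252, -0.0009]]
5 0.8 [[0.036, 0.001, 0.021],[-0.0011, -0.0129, 0.0023]]
0 1.3 [[0.0, 0.0, 0.0],[-0.0026, -0.0, 0.0045]]
-5 1.8 [[-0.036, -0.001, -0.021],[-0.0035, 0.0131, 0.0057]]
-10 2.3 [[-0.072, -0.001, -0.042],[-0.0039, 0.0265, 0.006]]
-5 2.8 [[-0.036, -0.001, -0.021],[-0.0055, 0.0134, 0.0092]]
0 3.3 [[0.0, 0.0, 0.0],[-0.0066, -0.0001, 0.0114]]
5 3.8 [[0.036, 0.001, 0.021],[-0.0071, -0.014, 0.0126]]
10 4.3 [[0.072, 0.001, 0.042],[-0.0069, -0.0281, 0.0128]]
```

```bash
python3 -m creep '[[[0.036,0.001,0.021],[0.0005,-0.0125,-0.0005],-1],[[0.072,0.001,0.042],[0.0009,-0.0252,-0.0009],-1],[[0.036,0.001,0.021],[-0.0011,-0.0129,0.0023],-1],[[0,0,0],[-0.0026,0,0.0045],-1],[[-0.036,-0.001,-0.021],[-0.0035,0.0131,0.0057],-1],[[-0.072,-0.001,-0.042],[-0.0039,0.0265,0.006],-1]]'; python3 - <<'E'
from tab import *
s=r.sense(); print(J.inv().apply(s['wrist_force']),J.inv().apply(s['wrist_torque']))
q=s['orientation']; print((R.from_quat([*q[1:],q[0]])*Rt.inv()).as_rotvec(True)@J.apply([1,0,0]), J.inv().apply(s['tool_pos']-G)*1e3)
table([-5,0,5,10,5,0,-5,-10,-10],[2.8,3.3,3.8,4.3,4.8,5.3,5.8,6.3,6.3],-10,2.3)
E
```

```text
clock: 3.4
tool_pos: [0.487, -0.2525, 0.1955]
orientation: [0.084, 0.962, -0.016, 0.259]
wrist_force: [-5.7, -1.8, -6.3]
gripper_width: 0.0213
grip_force: 70.0
[-8.1093 -1.6771 -2.6234] [ 0.6524  1.7761 -0.3302]
-10.306621543820379 [0.6661 8.5403 4.7908]
-5 2.8 [[0.036, 0.001, 0.021],[-0.0016, -0.0131, 0.0032]]
0 3.3 [[0.072, 0.001, 0.042],[-0.0027, -0.0267, 0.0055]]
5 3.8 [[0.108, 0.002, 0.062],[-0.0032, -0.0405, 0.0067]]
10 4.3 [[0.144, 0.003, 0.083],[-0.003, -0.0547, 0.0068]]
5 4.8 [[0.108, 0.002, 0.062],[-0.0051, -0.0409, 0.0101]]
0 5.3 [[0.072, 0.001, 0.042],[-0.0067, -0.0267, 0.0124]]
-5 5.8 [[0.036, 0.001, 0.021],[-0.0076, -0.0122, 0.0136]]
-10 6.3 [[0.0, 0.0, 0.0],[-0.0079, 0.0026, 0.0136]]
-10 6.3 [[0.0, 0.0, 0.0],[-0.0079, 0.0026, 0.0136]]
```

```bash
python3 -m creep '[[[0.036,0.001,0.021],[-0.003,-0.0131,0.0024],-1],[[0.072,0.001,0.042],[-0.0062,-0.0267,0.0035],-1],[[0.108,0.002,0.062],[-0.0067,-0.0405,0.0047],-1],[[0.144,0.003,0.083],[-0.0065,-0.0547,0.0048],-1]]'; python3 - <<'E'
from tab import *
s=r.sense(); print(J.inv().apply(s['wrist_force']),J.inv().apply(s['wrist_torque']))
q=s['orientation']; print((R.from_quat([*q[1:],q[0]])*Rt.inv()).as_rotvec(True)@J.as_matrix(), J.inv().apply(s['tool_pos']-G)*1e3)
table([5,0,-5,-10,-5,0,5,10],[4.8,5.3,5.8,6.3,6.8,7.3,7.8,8.3],10,4.3)
E
```

```text
clock: 3.8
tool_pos: [0.4863, -0.2669, 0.1973]
orientation: [-0.085, 0.962, 0.031, 0.257]
wrist_force: [4.0, 0.3, -4.5]
gripper_width: 0.0214
grip_force: 70.1
[ 1.2206  0.2101 -5.9538] [-0.922   0.073  -0.0608]
[9.8591 0.0001 0.0381] [ 0.6624 -5.885   6.8406]
5 4.8 [[-0.036, -0.001, -0.021],[-0.0022, 0.0137, 0.0033]]
0 5.3 [[-0.072, -0.001, -0.042],[-0.0037, 0.0279, 0.0056]]
-5 5.8 [[-0.108, -0.002, -0.062],[-0.0046, 0.0425, 0.0068]]
-10 6.3 [[-0.144, -0.003, -0.083],[-0.0049, 0.0573, 0.0068]]
-5 6.8 [[-0.108, -0.002, -0.062],[-0.0066, 0.0428, 0.0102]]
0 7.3 [[-0.072, -0.001, -0.042],[-0.0077, 0.0279, 0.0125]]
5 7.8 [[-0.036, -0.001, -0.021],[-0.0081, 0.0126, 0.0137]]
10 8.3 [[0.0, 0.0, 0.0],[-0.0078, -0.0029, 0.0136]]
```

```bash
python3 -m creep '[[[-0.036,-0.001,-0.021],[-0.0012,0.0137,0.0016],-1],[[-0.072,-0.001,-0.042],[-0.0027,0.0279,0.0039],-1],[[-0.108,-0.002,-0.062],[-0.0036,0.0425,0.0051],-1],[[-0.144,-0.003,-0.083],[-0.0039,0.0573,0.0051],-1]]'; cat > st.py <<'E'
from tab import *
def st():
    s=r.sense(); print("F",J.inv().apply(s['wrist_force']),"T",J.inv().apply(s['wrist_torque']))
    q=s['orientation']; print("rot",(R.from_quat([*q[1:],q[0]])*Rt.inv()).as_rotvec(True)@J.as_matrix(), J.inv().apply(s['tool_pos']-G)*1e3)
E
python3 - <<'E'
from st import *
st()
table([-5,0,5,10,5,0,-5,-10],[5.8,6.4,7,7.6,7.6,8.2,8.8,9.4],-10,5.8)
E
```

```text
clock: 4.2
tool_pos: [0.485, -0.252, 0.1981]
orientation: [0.084, 0.962, -0.016, 0.259]
wrist_force: [-5.3, -1.9, -5.7]
gripper_width: 0.0212
grip_force: 71.4
F [-7.5121 -1.8089 -2.2796] T [ 0.6714  1.5469 -0.3624]
rot [-10.3141  -0.0452  -0.105 ] [0.2571 9.0548 8.0908]
-5 5.8 [[0.036, 0.001, 0.021],[-0.0007, -0.0145, 0.0016]]
0 6.4 [[0.072, 0.001, 0.042],[-0.002, -0.0291, 0.0043]]
5 7 [[0.108, 0.002, 0.062],[-0.0026, -0.0441, 0.0058]]
10 7.6 [[0.144, 0.003, 0.083],[-0.0025, -0.0594, 0.0061]]
5 7.6 [[0.108, 0.002, 0.062],[-0.0038, -0.0443, 0.0079]]
0 8.2 [[0.072, 0.001, 0.042],[-0.0056, -0.0291, 0.0105]]
-5 8.8 [[0.036, 0.001, 0.021],[-0.0067, -0.0135, 0.012]]
-10 9.4 [[0.0, 0.0, 0.0],[-0.0071, 0.0024, 0.0123]]
```

```bash
python3 -m creep '[[[0.036,0.001,0.021],[-0.002,-0.0145,0.0009],-1],[[0.072,0.001,0.042],[-0.0037,-0.0291,0.0033],-1],[[0.108,0.002,0.062],[-0.0043,-0.0441,0.0048],-1],[[0.144,0.003,0.083],[-0.0042,-0.0594,0.0051],-1],[[0.108,0.002,0.062],[-0.0055,-0.0443,0.0069],-1],[[0.072,0.001,0.042],[-0.0073,-0.0291,0.0095],-1],[[0.036,0.001,0.021],[-0.0084,-0.0135,0.011],-1],[[0,0,0],[-0.0088,0.0024,0.0113],-1]]'
python3 - <<'E'
from st import *
st()
table([-5,0,5,10,5,0,-5,-10,-5,0,5,10],[9.4,10,10.6,11.2,11.2,11.8,12.4,13,13,13.6,14.2,14.8],-10,9.4)
E
```

```text
clock: 5.0
tool_pos: [0.4828, -0.2514, 0.2009]
orientation: [0.084, 0.962, -0.016, 0.259]
wrist_force: [-3.4, -2.5, -6.1]
gripper_width: 0.021
grip_force: 72.0
F [-6.036  -2.4043 -3.519 ] T [ 0.7932  1.4799 -0.3061]
rot [-10.312   -0.0427  -0.1077] [-0.2145  9.7064 11.5939]
-5 9.4 [[0.036, 0.001, 0.021],[-0.0008, -0.0157, 0.0018]]
0 10 [[0.072, 0.001, 0.042],[-0.002, -0.0316, 0.0045]]
5 10.6 [[0.108, 0.002, 0.062],[-0.0026, -0.0478, 0.0059]]
10 11.2 [[0.144, 0.003, 0.083],[-0.0024, -0.0644, 0.0061]]
5 11.2 [[0.108, 0.002, 0.062],[-0.0038, -0.0481, 0.008]]
0 11.8 [[0.072, 0.001, 0.042],[-0.0056, -0.0316, 0.0107]]
-5 12.4 [[0.036, 0.001, 0.021],[-0.0068, -0.0148, 0.0121]]
-10 13 [[0.0, 0.0, 0.0],[-0.0071, 0.0024, 0.0123]]
-5 13 [[0.036, 0.001, 0.021],[-0.008, -0.0146, 0.0142]]
0 13.6 [[0.072, 0.001, 0.042],[-0.0092, -0.0317, 0.0169]]
5 14.2 [[0.108, 0.002, 0.062],[-0.0097, -0.0492, 0.0184]]
10 14.8 [[0.144, 0.003, 0.083],[-0.0095, -0.067, 0.0184]]
```

```bash
python3 -m creep '[[[0.036,0.001,0.021],[-0.0018,-0.0157,0.0012],-1],[[0.072,0.001,0.042],[-0.0034,-0.0316,0.0037],-1],[[0.108,0.002,0.062],[-0.004,-0.0478,0.0051],-1],[[0.144,0.003,0.083],[-0.0038,-0.0644,0.0053],-1],[[0.108,0.002,0.062],[-0.0052,-0.0481,0.0072],-1],[[0.072,0.001,0.042],[-0.007,-0.0316,0.0099],-1],[[0.036,0.001,0.021],[-0.0082,-0.0148,0.0113],-1],[[0,0,0],[-0.0085,0.0024,0.0115],-1]]'
python3 - <<'E'
from st import *
st()
b=vision.read_camera("scene")[:,:,::-1]; a=cv2.imread("pics/sceneA.png"); cv2.imwrite("pics/sceneB.png",b)
f=lambda i:cv2.resize(i[110:230,200:300],(400,480),interpolation=cv2.INTER_CUBIC)
cv2.imwrite("pics/B.png",np.hstack([f(a),f(b)]))
w=(slice(168,205),slice(222,275)); g=lambda i:np.float32(cv2.cvtColor(np.ascontiguousarray(i),cv2.COLOR_BGR2GRAY)[w]); print(cv2.phaseCorrelate(g(a),g(b)))
table([-5,0,5,10,5,0,-5,-10],[13,13.6,14.2,14.8,14.8,15.4,16,16.6],-10,13)
E
```

```text
clock: 5.8
tool_pos: [0.4807, -0.2507, 0.2038]
orientation: [0.084, 0.962, -0.016, 0.259]
wrist_force: [-3.6, -1.0, -6.4]
gripper_width: 0.0211
grip_force: 72.6
F [-6.376  -0.9685 -3.7507] T [ 0.709   1.3883 -0.3277]
rot [-10.3075  -0.0414  -0.1166] [-0.6595 10.3946 15.1278]
((-0.06530540114801653, 0.13057104091210547), 0.665426563333582)
-5 13 [[0.036, 0.001, 0.021],[-0.0008, -0.017, 0.0019]]
0 13.6 [[0.072, 0.001, 0.042],[-0.0021, -0.0341, 0.0047]]
5 14.2 [[0.108, 0.002, 0.062],[-0.0026, -0.0516, 0.0061]]
10 14.8 [[0.144, 0.003, 0.083],[-0.0023, -0.0694, 0.0061]]
5 14.8 [[0.108, 0.002, 0.062],[-0.0038, -0.0518, 0.0081]]
0 15.4 [[0.072, 0.001, 0.042],[-0.0057, -0.0341, 0.0109]]
-5 16 [[0.036, 0.001, 0.021],[-0.0068, -0.016, 0.0123]]
-10 16.6 [[0.0, 0.0, 0.0],[-0.0071, 0.0024, 0.0123]]
```

View pics/B.png

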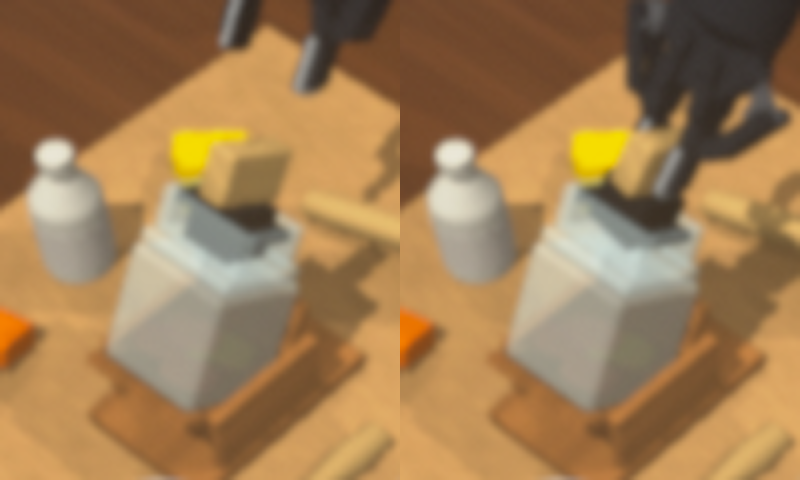

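The jar stays seated: its bottom corner holds at crop (190,408) in both frames, with a shift of about 0.1 px. More black plug shows above the rim. I'll continue rocking.

```bash
python3 -m creep '[[[0.036,0.001,0.021],[-0.0018,-0.017,0.0013],-1],[[0.072,0.001,0.042],[-0.0035,-0.0341,0.0039],-1],[[0.108,0.002,0.062],[-0.004,-0.0516,0.0053],-1],[[0.144,0.003,0.083],[-0.0037,-0.0694,0.0053],-1],[[0.108,0.002,0.062],[-0.0052,-0.0518,0.0073],-1],[[0.072,0.001,0.042],[-0.0071,-0.0341,0.0101],-1],[[0.036,0.001,0.021],[-0.0082,-0.016,0.0115],-1],[[0,0,0],[-0.0085,0.0024,0.0115],-1]]'
python3 - <<'E'
from st import *
st()
table([-5,0,5,10,5,0,-5,-10],[16.6,17.2,17.8,18.4,18.4,19,19.6,20.2],-10,16.6)
E
```

```text
clock: 6.65
tool_pos: [0.4782, -0.25, 0.2063]
orientation: [0.084, 0.962, -0.016, 0.258]
wrist_force: [-4.3, -2.1, -5.7]
gripper_width: 0.0206
grip_force: 73.1
F [-6.5648 -2.0527 -2.7524] T [ 0.7272  1.6743 -0.2768]
rot [-10.2747   0.0128  -0.094 ] [-1.5725 11.152  18.5701]
-5 16.6 [[0.036, 0.001, 0.021],[-0.0009, -0.0182, 0.0021]]
0 17.2 [[0.072, 0.001, 0.042],[-0.0022, -0.0366, 0.0048]]
5 17.8 [[0.108, 0.002, 0.062],[-0.0026, -0.0553, 0.0062]]
10 18.4 [[0.144, 0.003, 0.083],[-0.0022, -0.0744, 0.0061]]
5 18.4 [[0.108, 0.002, 0.062],[-0.0038, -0.0556, 0.0083]]
0 19 [[0.072, 0.001, 0.042],[-0.0058, -0.0366, 0.0111]]
-5 19.6 [[0.036, 0.001, 0.021],[-0.0069, -0.0173, 0.0124]]
-10 20.2 [[0.0, 0.0, 0.0],[-0.0071, 0.0024, 0.0123]]
```

```bash
python3 -m creep '[[[0.036,0.001,0.021],[-0.0009,-0.0182,0.0021],-1],[[0.072,0.001,0.042],[-0.0022,-0.0366,0.0048],-1],[[0.108,0.002,0.062],[-0.0026,-0.0553,0.0062],-1],[[0.144,0.003,0.083],[-0.0022,-0.0744,0.0061],-1],[[0.108,0.002,0.062],[-0.0038,-0.0556,0.0083],-1],[[0.072,0.001,0.042],[-0.0058,-0.0366,0.0111],-1],[[0.036,0.001,0.021],[-0.0069,-0.0173,0.0124],-1],[[0,0,0],[-0.0071,0.0024,0.0123],-1]]'
python3 - <<'E'
from st import *
st()
table([-5,0,5,10,5,0,-5,-10,-5,0,5,10],[20.2,20.8,21.4,22,22,22.6,23.2,23.8,23.8,24.4,25,25.6],-10,20.2)
E
```

```text
clock: 7.45
tool_pos: [0.4767, -0.2496, 0.2097]
orientation: [0.084, 0.962, -0.016, 0.259]
wrist_force: [-5.8, -1.9, -3.8]
gripper_width: 0.0213
grip_force: 73.9
F [-6.9071 -1.8323 -0.3916] T [ 0.2892  1.6668 -0.3496]
rot [-10.2981  -0.0285  -0.1083] [-1.186  11.5927 22.2365]
-5 20.2 [[0.036, 0.001, 0.021],[-0.0009, -0.0195, 0.0022]]
0 20.8 [[0.072, 0.001, 0.042],[-0.0022, -0.0391, 0.005]]
5 21.4 [[0.108, 0.002, 0.062],[-0.0026, -0.0591, 0.0064]]
10 22 [[0.144, 0.003, 0.083],[-0.0022, -0.0794, 0.0061]]
5 22 [[0.108, 0.002, 0.062],[-0.0038, -0.0593, 0.0084]]
0 22.6 [[0.072, 0.001, 0.042],[-0.0058, -0.0391, 0.0113]]
-5 23.2 [[0.036, 0.001, 0.021],[-0.0069, -0.0185, 0.0126]]
-10 23.8 [[0.0, 0.0, 0.0],[-0.0071, 0.0024, 0.0123]]
-5 23.8 [[0.036, 0.001, 0.021],[-0.0081, -0.0183, 0.0146]]
0 24.4 [[0.072, 0.001, 0.042],[-0.0094, -0.0392, 0.0175]]
5 25 [[0.108, 0.002, 0.062],[-0.0098, -0.0605, 0.0188]]
10 25.6 [[0.144, 0.003, 0.083],[-0.0092, -0.082, 0.0184]]
```

```bash
python3 -m creep '[[[0.036,0.001,0.021],[-0.0009,-0.0195,0.0022],-1],[[0.072,0.001,0.042],[-0.0022,-0.0391,0.005],-1],[[0.108,0.002,0.062],[-0.0026,-0.0591,0.0064],-1],[[0.144,0.003,0.083],[-0.0022,-0.0794,0.0061],-1],[[0.108,0.002,0.062],[-0.0038,-0.0593,0.0084],-1],[[0.072,0.001,0.042],[-0.0058,-0.0391,0.0113],-1],[[0.036,0.001,0.021],[-0.0069,-0.0185,0.0126],-1],[[0,0,0],[-0.0071,0.0024,0.0123],-1],[[0.036,0.001,0.021],[-0.0081,-0.0183,0.0146],-1],[[0.072,0.001,0.042],[-0.0094,-0.0392,0.0175],-1],[[0.108,0.002,0.062],[-0.0098,-0.0605,0.0188],-1],[[0.144,0.003,0.083],[-0.0092,-0.082,0.0184],-1]]'
python3 - <<'E'
from st import *
st()
table([5,0,-5,-10,-5,0,0],[25.6,26.4,27.2,28,29,30,30],10,25.6)
E
```

```text
clock: 8.65
tool_pos: [0.4737, -0.2678, 0.2153]
orientation: [-0.088, 0.962, 0.032, 0.257]
wrist_force: [3.2, 6.5, -0.7]
gripper_width: 0.0211
grip_force: 73.9
F [ 2.4912  6.4538 -2.3043] T [ 0.4657 -0.0608  0.0527]
rot [10.26    0.0344  0.0629] [-1.1628 -6.5656 28.759 ]
5 25.6 [[-0.036, -0.001, -0.021],[-0.0018, 0.0213, 0.0024]]
0 26.4 [[-0.072, -0.001, -0.042],[-0.0042, 0.0427, 0.006]]
-5 27.2 [[-0.108, -0.002, -0.062],[-0.0057, 0.0647, 0.008]]
-10 28 [[-0.144, -0.003, -0.083],[-0.0062, 0.0871, 0.0082]]
-5 29 [[-0.108, -0.002, -0.062],[-0.0093, 0.0653, 0.0142]]
0 30 [[-0.072, -0.001, -0.042],[-0.0114, 0.0426, 0.0185]]
0 30 [[-0.072, -0.001, -0.042],[-0.0114, 0.0426, 0.0185]]
```

```bash
python3 -m creep '[[[-0.036,-0.001,-0.021],[-0.0018,0.0213,0.0024],-1],[[-0.072,-0.001,-0.042],[-0.0042,0.0427,0.006],-1],[[-0.108,-0.002,-0.062],[-0.0057,0.0647,0.008],-1],[[-0.144,-0.003,-0.083],[-0.0062,0.0871,0.0082],-1],[[-0.108,-0.002,-0.062],[-0.0093,0.0653,0.0142],-1],[[-0.072,-0.001,-0.042],[-0.0114,0.0426,0.0185],-1],[[-0.072,-0.001,-0.042],[-0.0114,0.0426,0.0185],-1]]'
python3 - <<'E'
from st import *
st()
b=vision.read_camera("scene")[:,:,::-1]; a=cv2.imread("pics/sceneA.png"); t=vision.read_camera("top")[:,:,::-1]
f=lambda i,x,y:cv2.resize(i[y:y+100,x:x+100],(400,400),interpolation=cv2.INTER_CUBIC)
cv2.imwrite("pics/C.png",np.hstack([f(b,200,110),f(t,380,210)]))
w=(slice(168,205),slice(222,275)); g=lambda i:np.float32(cv2.cvtColor(np.ascontiguousarray(i),cv2.COLOR_BGR2GRAY)[w]); print(cv2.phaseCorrelate(g(a),g(b)))
print(AX*.06/.25)
E
```

```text
clock: 9.35
tool_pos: [0.4723, -0.262, 0.2199]
orientation: [0.001, 0.966, 0.007, 0.259]
wrist_force: [-0.0, -0.5, -2.0]
gripper_width: 0.0212
grip_force: 74.3
F [-1.0394 -0.5277 -1.7454] T [-0.0342  0.3896  0.0194]
rot [-0.3561 -0.0012 -0.083 ] [ 0.0202 -0.7491 33.3787]
((-0.30143511548758184, 0.13390826864062433), 0.6680780034374307)
[-0.12   -0.0021  0.2078]
```

View pics/C.png

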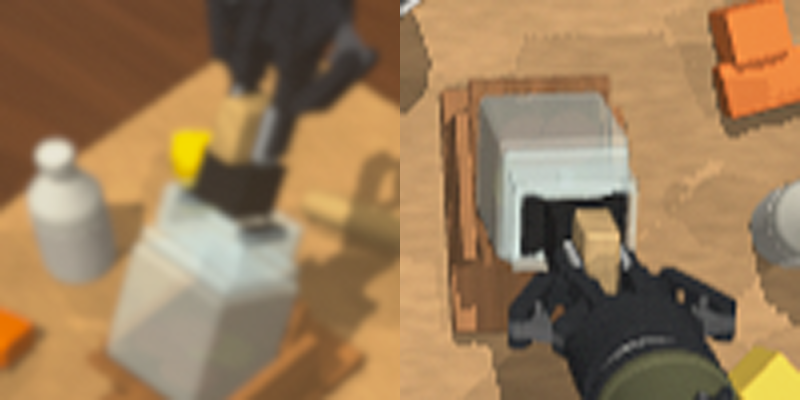

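The plug is clear of the lips: the plug shows black above the rim, the jar is unmoved, and the force is only about the stopper's weight. I'll draw it straight out, slowly at first.

```bash
python3 -m creep '[[[0,0,0],[-0.01,0,0.0173],-1],[[0,0,0],[-0.03,-0.0005,0.052],-1],[[0,0,0],[-0.07,-0.001,0.121],-1],[[0,0,0],[-0.12,-0.002,0.208],-1],[[0,0,0],[-0.14,-0.002,0.4],-1],[[0,0,0],[-0.14,-0.002,0.6],-1],[[0,0,0],[-0.14,-0.002,0.75],-1],[[0,0,0],[-0.14,-0.002,0.75],-1]]'
python3 - <<'E'
from st import *
st(); rel(np.array([.528,.263,.40]),R.from_euler('z',1,degrees=True)*R.from_matrix(np.diag([1,-1,-1])))
print(r.sense()['qpos'])
E
```

```text
clock: 10.25
tool_pos: [0.4375, -0.2616, 0.4136]
orientation: [0.005, 0.965, 0.008, 0.262]
wrist_force: [0.1, -1.0, -1.2]
gripper_width: 0.0212
grip_force: 74.4
F [-0.5344 -1.0073 -1.0367] T [-0.0164  0.3056  0.0253]
rot [-0.7654 -0.346   0.1879] [ 66.7054   0.3151 218.5738]
t 10.25 turn [0.0022 0.253  0.0001] shift [ 0.3621  2.0983 -0.0546] F [ 0.0731 -1.0062 -1.165 ] w 0.02118631715865738
[-0.8983 -0.0728  1.6745  0.4314  1.2187  0.571 ]
```

```bash
python3 -m creep '[[[0,0.05,0],[0.03,0.12,0],-1],[[0,0.1,0],[0.06,0.24,0],-1],[[0,0.15,0],[0.1,0.36,0],-1],[[0,0.2,0],[0.13,0.48,0],-1],[[0,0.25,0],[0.16,0.6,0],-1],[[0.002,0.253,0],[0.2,0.72,0],-1],[[0.002,0.253,0],[0.23,0.84,0],-1],[[0.002,0.253,0],[0.26,0.96,0],-1],[[0.002,0.253,0],[0.26,0.96,0],-1]]' && python3 -m creep '[[[0,0,0],[0.02,0.15,0],-1],[[0,0,0],[0.04,0.3,0],-1],[[0,0,0],[0.06,0.45,0],-1],[[0,0,0],[0.08,0.6,0],-1],[[0,0,0],[0.1,0.75,0],-1],[[0,0,0],[0.1,0.9,0],-1],[[0,0,0],[0.1,1,0],-1],[[0,0,0],[0.1,1,0],-1]]'
python3 - <<'E'
from st import *
rel(np.array([.528,.263,.10]),R.from_euler('z',1,degrees=True)*R.from_matrix(np.diag([1,-1,-1])))
E
```

```text
clock: 11.15
tool_pos: [0.5007, -0.0165, 0.4048]
orientation: [-0.005, 1.0, 0.008, -0.005]
wrist_force: [-0.1, -0.6, -1.3]
gripper_width: 0.0214
grip_force: 74.2
clock: 11.95
tool_pos: [0.5252, 0.2323, 0.4047]
orientation: [-0.005, 1.0, 0.008, -0.005]
wrist_force: [0.4, -0.8, -0.9]
gripper_width: 0.0212
grip_force: 74.3
t 11.95 turn [-0.0043 -0.0052  0.0007] shift [ 0.0113  0.123  -1.2189] F [ 0.3969 -0.8277 -0.8778] w 0.021215116855879967
```

```bash
python3 -m creep '[[[-0.004,-0.005,0],[0.011,0.123,0],-1],[[-0.004,-0.005,0],[0.011,0.123,-0.2],-1],[[-0.004,-0.005,0],[0.011,0.123,-0.4],-1],[[-0.004,-0.005,0],[0.011,0.123,-0.6],-1],[[-0.004,-0.005,0],[0.011,0.123,-0.8],-1],[[-0.004,-0.005,0],[0.011,0.123,-0.95],-1],[[-0.004,-0.005,0],[0.011,0.123,-1],-1],[[-0.004,-0.005,0],[0.011,0.123,-1],-1]]'
python3 - <<'E'
from st import *
b=vision.read_camera("scene")[:,:,::-1]; t=vision.read_camera("top")[:,:,::-1]
f=lambda i,x,y:cv2.resize(i[y:y+120,x:x+120],(400,400),interpolation=cv2.INTER_CUBIC)
cv2.imwrite("pics/D.png",np.hstack([f(b,350,220),f(t,170,200)]))
rel(np.array([.528,.263,.0685]),R.from_euler('z',1,degrees=True)*R.from_matrix(np.diag([1,-1,-1])))
E
```

```text
clock: 12.75
tool_pos: [0.5274, 0.2591, 0.154]
orientation: [0.001, 1.0, 0.006, -0.002]
wrist_force: [0.1, -0.3, -1.1]
gripper_width: 0.021
grip_force: 74.3
t 12.85 turn [-0.0006  0.002   0.0025] shift [-0.0087  0.0095 -0.3562] F [-0.7272 -0.2045 -1.4455] w 0.021388215864201178
```

View pics/D.png

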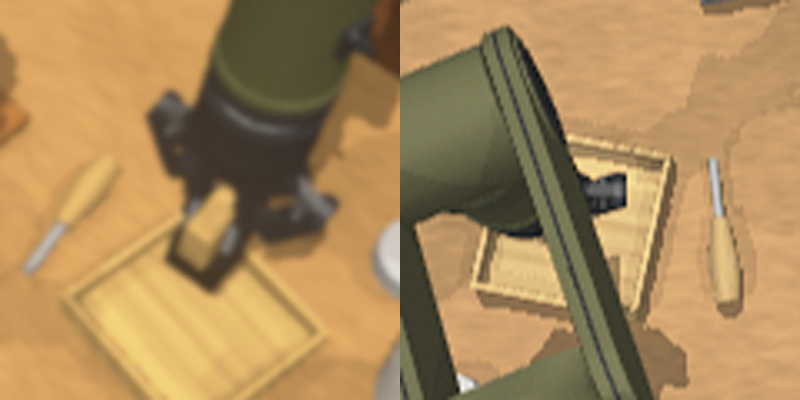

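```bash
python3 -m creep '[[[0,0.002,0],[-0.002,0.01,-0.15],-1],[[0,0.002,0],[-0.002,0.01,-0.26],-1],[[0,0.002,0],[-0.002,0.01,-0.32],-1],[[0,0.002,0],[-0.002,0.01,-0.34],-1],[[0,0.002,0],[-0.002,0.01,-0.34],-1]]'; python3 -m creep '[[[0,0,0],[0,0,-0.004],-1],[[0,0,0],[0,0,-0.008],-1],[[0,0,0],[0,0,-0.008],-1]]'
```

```text
clock: 13.35
tool_pos: [0.5297, 0.2637, 0.0724]
orientation: [-0.001, 1.0, 0.006, -0.0]
wrist_force: [-0.1, -0.2, -0.5]
gripper_width: 0.0209
grip_force: 74.4
clock: 13.65
tool_pos: [0.529, 0.2635, 0.0699]
orientation: [-0.001, 1.0, 0.006, -0.0]
wrist_force: [-0.2, -0.4, -1.4]
gripper_width: 0.0211
grip_force: 74.4
```

```bash
python3 -m creep '[[[0,0,0],[0,0,-0.004],-1],[[0,0,0],[0,0,-0.008],-1],[[0,0,0],[0,0,-0.008],-1]]';  python3 -m creep '[[[0,0,0],[0,0,-0.003],-1],[[0,0,0],[0,0,-0.006],-1],[[0,0,0],[0,0,-0.006],-1]]'
```

```text
clock: 13.95
tool_pos: [0.5285, 0.2633, 0.0671]
orientation: [-0.0, 1.0, 0.006, -0.001]
wrist_force: [0.0, -0.3, 1.2]
gripper_width: 0.0214
grip_force: 74.8
clock: 14.25
tool_pos: [0.5286, 0.2634, 0.067]
orientation: [-0.0, 1.0, 0.006, -0.001]
wrist_force: [-1.8, -1.2, 11.0]
gripper_width: 0.0211
grip_force: 76.3
```

```bash
python3 -m creep '[[[0,0,0],[0,0,0.005],-1],[[0,0,0],[0,0,0.005],-0.3],[[0,0,0],[0,0,0.005],0],[[0,0,0],[0,0,0.005],0.2],[[0,0,0],[0,0,0.005],0.2],[[0,0,0],[0,0,0.005],0.2],[[0,0,0],[0,0,0.005],0.2]]' 20;  python3 -m creep '[[[0,0,0],[0,0,0.03],0.2],[[0,0,0],[0,0,0.1],0.2],[[0,0,0],[0,0,0.3],0.2],[[0,0,0],[0,0,0.5],0.2],[[0,0,0],[0,0,0.7],0.2],[[0,0,0],[-0.2,-0.1,0.9],0.2],[[0,0,0],[-0.4,-0.3,0.9],0.2],[[0,0,0],[-0.5,-0.5,0.9],0.2],[[0,0,0],[-0.5,-0.7,0.9],0.2],[[0,0,0],[-0.5,-0.9,0.9],0.2],[[0,0,0],[-0.5,-0.9,0.9],0.2]]'
python3 - <<'E'
from st import *
b=vision.read_camera("scene")[:,:,::-1]; t=vision.read_camera("top")[:,:,::-1]
f=lambda i:cv2.resize(i[130:370,130:530],(600,300),interpolation=cv2.INTER_AREA)
cv2.imwrite("pics/E.png",np.vstack([f(b),f(t)]))
E
```

```text
clock: 14.95
tool_pos: [0.5283, 0.2632, 0.0665]
orientation: [-0.0, 1.0, 0.006, -0.001]
wrist_force: [-0.4, -0.0, -1.2]
gripper_width: 0.0515
grip_force: 0.0
clock: 16.05
tool_pos: [0.4019, 0.0364, 0.2927]
orientation: [0.0, 1.0, 0.007, -0.001]
wrist_force: [1.3, -1.1, -0.2]
gripper_width: 0.051
grip_force: 0.0
```

View pics/E.png

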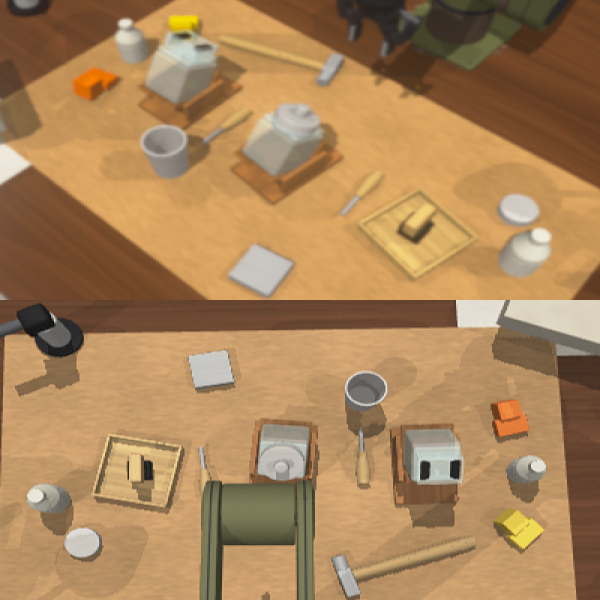

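The stopper stands upright in the tray at top crop (140,468) with its bar uppermost. The jar is open and seated at (432,460), and the bottles and cup are still standing. I'm handing in.

```bash
python3 -c "
from plant import r
print(r.job_done())"
```

```text
the job is handed in; nothing more can be done
None
```

I rocked the stopper out with the jar showing no movement in the camera checks, stood it upright with its bar uppermost on the tray floor, and handed the job in at about 16 s with both bottles and the cup still standing; the hand-in returned no verdict.

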